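# Pin the guard bar of a solvent bottle rack

## Robot

A 7-joint arm with a two-finger parallel gripper is mounted at the origin on the work surface. World frame = base frame: x ahead of the robot, y to its left, z up, the work surface at z = 0. Lengths are in m, angles in rad, forces in N, time in s.
With the tool pointing down it reaches from about 0.4 to 0.85 m from the base axis. Payload 10.4 kg.
Tool frame: the origin (TCP) lies at the very end of the fingers, on their centre line; the grasp point (between the pads) lies 19 mm behind it; z points along the fingers, y is the direction in which the jaws open and shut (so a half turn about z gives the same grasp; the last joint's range is limited). The gripper opens to 85 mm and grips with 20 to 120 N. Pads are 22 mm wide; open, the fingers measure 114 mm over their backs; the gripper's body (76 mm by 85 mm) begins 54 mm behind the grasp point. The pads swing forward as they close: fully open they stand 13 mm farther back than shut.
Start: joints at [-1.248, 0.332, -0.065, 1.46, 0.022, 1.35, -0.088], TCP at [0.212, 0.588, 0.231] pointing down, gripper open.
Joint ranges: [-2.6, 2.6], [-0.5, 2.12], [-1.47, 1.34], [0.16, 2.42], [-1.27, 4.41], [0.06, 2.06], [-2.6, 2.6]. Speed limits (rad/s): [2.22, 2.22, 2.79, 2.79, 3.14, 3.14, 3.14].

## Interface

Orientations are given as a rotation vector (axis times angle).
In Python, from station import state, capture, hand_in, masks_of, pinpoint gives the robot as it stands.
- The arm moves only by the tool apply_moves, never from a script. Its argument "commands" is a list that holds one entry, the list of rows, each a list of 5 numbers: the finger opening in mm, from 0 to 85.4, then the shift along the world's x, y, z in units of 40 mm (1.0 is 40 mm), then the turn about the world's z in units of 5 degrees (1.0 is 5 degrees). A call has 1 to 10 rows; each row is the pose to reach, as a shift and turn from the pose commanded when the call began; what a row does not reach only later rows make up. A row lasts 1/8 s, in which the tool goes at most 62.5 mm and 10.7 degrees, less where a joint would pass 70% of its speed; a pose out of reach is approached as far as the arm can. A call with a gripper value outside its range is refused whole. The fingers move at their own pace and stop on an object; "newtons" is the grip in N (left out, the last holds). Time passes only in rows, so rows that repeat a pose let the fingers close. It gives the time, the measured TCP pose, the force and the opening at its end, in the units of the state.
- state(): the state, without advancing time (a new reading comes with each control period).
- capture(name): name is "scene" or "top" or "wrist"; returns a dict with "pixels" (480x640x3 uint8, blue, green, red), "fov_y" (degrees; the focal length in pixels is half the picture's height over the tangent of half this angle, whatever the lens; pixels are square), "cx", "cy" (the principal point, pixels), "extrinsics" (4x4, takes a point from camera to world coordinates); the wrist camera has in their place "hand_eye" (4x4, takes a point from camera to tool coordinates, whose origin is the TCP and whose axes are the flange's). Camera axes: x right, y down, z forward; pixel columns grow to the right and rows downward; lengths in m; the calibration is good to about 2 mm. A picture is of the moment at which its call begins: read the wrist's pose just before it. There is no depth.
- hand_in(): hands the job in, once; it reports no verdict.
Trained networks look in a picture, given as the dict that the camera call returned (one of the last four; its "shot" number tells which), for a name from the list of things; names that differ only in an ending like _2 or _b are one class to them, and where a whole thing is asked for, a point or a joint stands for the part that bears it (a point fixed in the world has none). Each returns a list of dicts, best first, with "confidence" (0 to 1); they miss things now and then, are a little off and sometimes report something else, mostly with a low value. They report only what shows in the picture. A call takes as long as a camera call.
- masks_of(label, picture): "mask" (480x640 bool, what is visible of it).
- pinpoint(label, picture): "at" ([x, y, z] in m, in the coordinates of the camera as it stood for that picture, good to about 4 mm: a listed point, or the origin of a listed thing).
The state is a dict: "time_s": time; "joints": joint angles; "joint_velocities": joint speeds; "joint_efforts": joint torques, N m; "tool_pos": TCP position; "ee_rot": TCP orientation; "ft_force": force on the tool from outside, world axes, zero at the start; "torque": the same for the moment, N m; "finger_gap": opening from 0.0 (shut) to 1.0 (fully open).
Only numpy, scipy, OpenCV 4.12 (cv2) and the standard library are available. Lean on these libraries where they do the work, as an engineer would, in place of code of your own. Each camera call takes 0.05 s, during which the arm holds its last target. There are 200 camera calls.

## Task

Swing the guard bar of the solvent-bottle rack fully shut, so that its eye sits inside the blue fork, then take the red-handled lock pin from its grey holder and slide it down through the fork and the eye until its collar rests on the fork. Leave it standing there, and do not shove or tip the bottles or the vial tray.

Things in the scene. Friction and masses are not known exactly. Their poses are not given: they have to be found in the camera images.
- rack: Fixed bottle rack: grey base plate 270 x 335 x 12 mm, low white rim (38 mm high), steel rail 110 mm high at back and sides. Origin on the table, midway between the bar's hinge axis (120 mm to +y) and the fork's pin hole (120 mm to -y). Its x axis points into the rack, where the bottles stand; -x is the open side, from which the bar swings in.
- rack_hole (a point): Hole centre on top of the blue fork, 130 mm above the table; fixed, axes as the rack's. Two horizontal lugs 50 x 50 x 10 mm, at heights 90-100 and 120-130 mm, each with a vertical 17 mm through hole countersunk 1.5 mm on top. From here, a 45 x 30 mm post stands 26 to 56 mm to -y and a stop plate 26 to 34 mm to +x, both no higher than the lugs.
- gate_hinge (a point): Point on the guard bar's vertical hinge axis, 110 mm above the table, fixed to the rack. Hinge post 22 mm across, 130 mm high; the bar's knuckle around it is 34 mm across.
- gate (a joint): Angle of the guard bar (rad): 0 is fully shut, against its stop, the eye's hole in line with the fork's; it grows to 1.3 as the free end swings out to the rack's -x side (clockwise from above opens it). The hinge is stiff (0.1 N m friction): the bar stays where it is left and is shut by a push of about 1 N at its grip.
- gate_grip (a point): Centre of the red grip sleeve on the guard bar, 150 mm from the hinge axis, 110 mm above the table; moves with the bar. Sleeve 60 mm long along the bar, 14 mm thick, 30 mm high (95 to 125 mm above the table); the rest of the bar is steel, 8 mm thick, 24 mm high. Its y axis runs along the bar towards the hinge; -x is the outer face, to push on to shut it.
- gate_eye (a point): Centre of the hole in the eye at the bar's free end, on its top face, 240 mm from the hinge axis, 116 mm above the table. The eye is a flat plate 40 x 40 x 12 mm with a vertical hole of 18 mm; it fits between the lugs. It moves with the bar.
- pin: Loose lock pin, about 120 g, 108 mm long; origin at its tip, z up along it. Tip cone 6 mm wide growing to 14 mm over 12 mm, steel shaft 14 mm diameter to 60 mm, dark collar 34 mm diameter from 60 to 66 mm, red flat handle from 66 to 108 mm, 36 mm wide along the pin's x, 16 mm thick along its y. At the start it stands upright in the holder on its collar, tip 15 mm above the table.
- pin_collar (a point): Centre of the underside of the pin's collar, 60 mm above its tip.
- holder: Fixed grey block 80 x 80 x 75 mm, origin under its centre, with a central vertical hole of 17 mm, 66 mm deep, in which the pin stands at the start. It is on the robot's left or right.
- bottle_a: Loose amber bottle with blue cap, 86 mm diameter, 176 mm high, standing in the rack 90 mm or so behind the shut bar; origin under its centre. Bystander.
- bottle_b: A second such amber bottle. Bystander.
- flask: Loose clear glass bottle with red cap, 64 mm diameter, 125 mm high, origin under its centre. Bystander.
- vials: Loose blue vial tray with twelve small vials, 80 x 110 x 44 mm, origin under its centre. Bystander.

How it is judged:
By the outcome, as a careful person would: the job done as asked, in the order asked, and still so for the second after the job is handed in, with the robot touching nothing.
It also fails if it takes over 61 s, if anything falls off the work surface, if the arm or the gripper's body presses on something with over 40 N, if the wrist force passes 120 N, or if a joint passes its speed limit or range.

## Working session

There is one attempt and no reset: what is moved stays moved. The work goes in short steps, Python scripts to look and compute and a tool call to move; the robot and the scene stay as the last step left them, time stands still between calls to the robot, and variables do not carry over. Pictures are saved under pics/ and viewed, about 8 in all and at most 12, crops included, and the job is handed in when it is done.

Besides the shell and the picture viewer there is one more tool, called after "Call:" as name(argument=value, ...) on one line, values as JSON. apply_moves: Moves the arm, as the interface text tells. Its arguments: {"type":"object","properties":{"commands":{"type":"array","items":{"type":"array","items":{"type":"array","items":{"type":"number"}}}},"newtons":{"type":"number"}},"required":["commands"]}

```bash
mkdir -p pics; cat > h.py <<'E'
import numpy as np, cv2
from scipy.spatial.transform import Rotation as R
from station import state, capture, hand_in, masks_of, pinpoint
def cam(name):
    s=state(); p=capture(name)
    if name=="wrist":
        T=np.eye(4); T[:3,:3]=R.from_rotvec(s["ee_rot"]).as_matrix(); T[:3,3]=s["tool_pos"]
        p["T"]=T@np.array(p["hand_eye"])
    else: p["T"]=np.array(p["extrinsics"])
    return p
def find(l,p,n=2):
    return [(np.round((p["T"]@np.r_[d["at"],1])[:3],4),round(d["confidence"],2)) for d in pinpoint(l,p)[:n]]
def ray(p,u,v,z):
    f=240/np.tan(np.radians(p["fov_y"]/2)); d=p["T"][:3,:3]@np.array([(u-p["cx"])/f,(v-p["cy"])/f,1]); o=p["T"][:3,3]
    return o+d*(z-o[2])/d[2]
def proj(p,X):
    f=240/np.tan(np.radians(p["fov_y"]/2)); q=np.linalg.inv(p["T"])@np.r_[X,1]
    return np.array([p["cx"]+f*q[0]/q[2],p["cy"]+f*q[1]/q[2]])
E
python3 - <<'E'
from h import *
s=state(); print(s)
for c in("scene","top"):
    p=cam(c); cv2.imwrite(f"pics/{c}0.png",p["pixels"]); print(c,np.round(p["T"],3).tolist(),p["fov_y"])
    for l in "rack rack_hole gate_hinge gate_grip gate_eye pin pin_collar holder bottle_a flask vials".split(): print(l,find(l,p))
E
```

```text
{'time_s': 0.0, 'joints': array([-1.2475738 ,  0.33285705, -0.06473318,  1.46095092,  0.02159823,
        1.3498929 , -0.08850052]), 'joint_velocities': array([ 0.00087203,  0.00116405,  0.00161151,  0.00070568,  0.00099518,
       -0.00179721, -0.00074552]), 'joint_efforts': array([ 5.65003902e-04, -6.25461173e+01,  4.93400835e-02, -3.91581059e+01,
        1.61732017e-02,  1.04894087e-02, -1.56532349e-05]), 'tool_pos': array([0.21171439, 0.58764734, 0.23052068]), 'ee_rot': array([-5.40401170e-01, -3.09457138e+00,  2.19856719e-03]), 'ft_force': array([0.03664423, 0.21425737, 0.21013914]), 'torque': array([0.02077657, 0.00895925, 0.09404073]), 'finger_gap': 1.0025243486291446}
scene [[0.58, 0.651, -0.489, 1.148], [0.814, -0.461, 0.353, -0.354], [0.004, -0.603, -0.798, 0.961], [0.0, 0.0, 0.0, 1.0]] 54.06464865788965
rack [(array([0.7642, 0.0669, 0.0151]), 0.65)]
rack_hole [(array([ 0.6293, -0.1273,  0.1309]), 0.83)]
gate_hinge [(array([0.6253, 0.1109, 0.1122]), 0.91)]
gate_grip [(array([ 0.5412, -0.0123,  0.1081]), 0.61), (array([ 0.6302, -0.0069,  0.002 ]), 0.31)]
gate_eye [(array([ 0
[... 537 characters left out ...]

rack [(array([ 0.6262, -0.008 ,  0.004 ]), 0.76)]
rack_hole [(array([ 0.6328, -0.127 ,  0.1314]), 0.83)]
gate_hinge [(array([0.6267, 0.114 , 0.1132]), 0.8), (array([ 0.4938, -0.0907,  0.1183]), 0.59)]
gate_grip [(array([ 0.5428, -0.0082,  0.1093]), 0.78)]
gate_eye [(array([ 0.4933, -0.0927,  0.1197]), 0.57)]
pin [(array([ 0.4211, -0.2898,  0.0169]), 0.55)]
pin_collar [(array([ 0.4251, -0.287 ,  0.0735]), 0.64)]
holder [(array([ 0.4287, -0.2892, -0.0016]), 0.93)]
bottle_a [(array([0.7617, 0.0718, 0.0105]), 0.82), (array([ 0.7612, -0.0393,  0.0124]), 0.59)]
flask [(array([0.6512, 0.3725, 0.0057]), 0.8), (array([0.6257, 0.1129, 0.1119]), 0.6)]
vials [(array([ 0.4571,  0.3123, -0.0016]), 0.72)]
```

View pics/scene0.png

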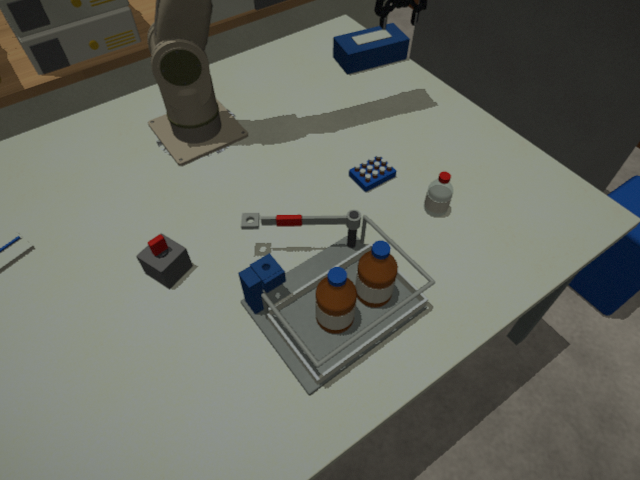

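View pics/top0.png

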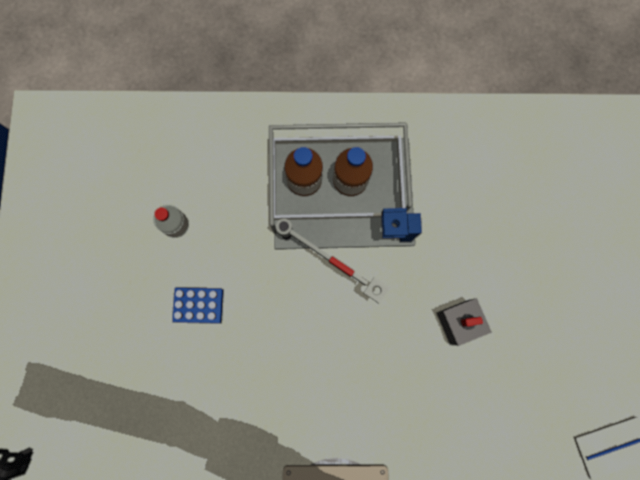

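The scene matches the network reports. In the top view the hinge is at (283,228), the fork at (397,223), the open eye at (372,290) and the holder with the pin at (466,322). I'll move to the outer side of the grip with the fingers closed.

Call:
apply_moves(commands=[[[0,7.2,-14.4,0,4],[0,7.2,-14.4,0,4],[0,7.2,-14.4,0,4],[0,7.2,-14.4,0,4],[0,7.2,-14.4,0,4],[0,7.2,-14.4,0,4],[0,7.2,-14.4,0,4],[0,7.2,-14.4,0,4],[0,7.2,-14.4,0,4],[0,7.2,-14.4,0,4]]], newtons=40)

```text
time_s: 2.45
tool_pos: [0.492, 0.0271, 0.2318]
ee_rot: [-0.006, 3.141, 0.001]
ft_force: [0.8, 0.7, 0.1]
finger_gap: 0.0
```

```bash
python3 - <<'E'
from h import *
p=cam("wrist"); cv2.imwrite("pics/w1.png",p["pixels"]); print(np.round(p["hand_eye"],3).tolist(),p["fov_y"]);print(state()["tool_pos"])
for l in "rack_hole gate_hinge gate_grip gate_eye".split(): print(l,find(l,p))
E
```

```text
[[-0.001, -0.965, -0.263, 0.067], [1.0, -0.001, 0.001, 0.0], [-0.001, -0.263, 0.965, -0.143], [0.0, 0.0, 0.0, 1.0]] 64.78174100126554
[0.4943289  0.01862468 0.23197526]
rack_hole [(array([0.6278, 0.1114, 0.1108]), 0.42)]
gate_hinge [(array([0.628 , 0.1096, 0.1087]), 0.96), (array([ 0.5406, -0.0111,  0.1093]), 0.74)]
gate_grip [(array([ 0.5421, -0.0092,  0.1077]), 0.82)]
gate_eye [(array([ 0.4925, -0.0882,  0.1136]), 0.89)]
```

View pics/w1.png

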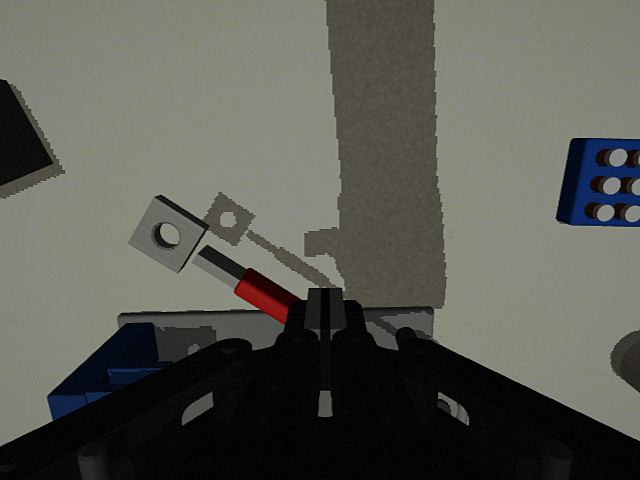

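The wrist view shows the eye at (166,234) and the grip at (265,293), both clear of the closed fingers at (325,300). Next I descend and push.

Call:
apply_moves(commands=[[[0,0,0,-1.6,0],[0,0,0,-3.3,0],[0,0,0,-3.3,0],[0,0.4,-0.2,-3.3,0],[0,0.8,-0.4,-3.3,0],[0,1.2,-0.6,-3.3,0],[0,1.6,-0.8,-3.3,0],[0,2.0,-0.95,-3.3,0],[0,2.3,-1.1,-3.3,0],[0,2.3,-1.1,-3.3,0]]])

```text
time_s: 3.95
tool_pos: [0.5845, -0.0148, 0.1006]
ee_rot: [-0.006, 3.14, 0.0]
ft_force: [-0.5, -0.5, 0.2]
finger_gap: -0.001
```

```bash
python3 - <<'E'
from h import *
print(state()["tool_pos"],state()["ft_force"])
for c in("scene","top","wrist"):
    p=cam(c); print(c)
    for l in "rack_hole gate_hinge gate_grip gate_eye".split(): print(l,find(l,p))
E
```

```text
[ 0.5844617  -0.01484693  0.10060653] [-0.50693365 -0.49374569  0.18645028]
scene
rack_hole [(array([ 0.6335, -0.1286,  0.129 ]), 0.69)]
gate_hinge [(array([ 0.4291, -0.29  ,  0.0748]), 0.56)]
gate_grip [(array([ 0.6047, -0.038 ,  0.1096]), 0.75)]
gate_eye [(array([ 0.5939, -0.1271,  0.1173]), 0.76), (array([0.459 , 0.309 , 0.0005]), 0.2)]
top
rack_hole [(array([ 0.6309, -0.1295,  0.132 ]), 0.7)]
gate_hinge [(array([0.6225, 0.1105, 0.1131]), 0.76)]
gate_grip [(array([ 0.4279, -0.2874, -0.0016]), 0.62)]
gate_eye [(array([ 0.5905, -0.1311,  0.1168]), 0.64)]
wrist
rack_hole []
gate_hinge [(array([0.6263, 0.1122, 0.109 ]), 0.74)]
gate_grip []
gate_eye [(array([ 0.5892, -0.126 ,  0.1125]), 0.69)]
```

Call:
apply_moves(commands=[[[0,0.1,0,0,0],[0,0.2,0,0,0],[0,0.3,0,0,0],[0,0.4,0,0,0],[0,0.4,0,0,0]]])

```text
time_s: 5.32
tool_pos: [0.5998, -0.0149, 0.0993]
ee_rot: [-0.005, 3.141, 0.0]
ft_force: [0.1, 0.3, 0.4]
finger_gap: 0.0
```

```bash
python3 - <<'E'
from h import *
print(state()["tool_pos"],state()["ft_force"])
for c in("scene","top"):
    p=cam(c); print(c)
    for l in "rack_hole gate_grip gate_eye".split(): print(l,find(l,p))
print(state()["tool_pos"],state()["ft_force"])
E
```

```text
[ 0.59976808 -0.01489281  0.09932036] [0.07223067 0.29775774 0.43218738]
scene
rack_hole [(array([ 0.6302, -0.1257,  0.1324]), 0.88)]
gate_grip [(array([ 0.6171, -0.0401,  0.1112]), 0.92)]
gate_eye [(array([ 0.6155, -0.1301,  0.1196]), 0.72)]
top
rack_hole [(array([ 0.6302, -0.1298,  0.1305]), 0.85)]
gate_grip []
gate_eye [(array([ 0.6125, -0.1328,  0.1165]), 0.84)]
[ 0.59932076 -0.01491066  0.09939564] [ 0.52215903  0.49314046 -0.66202498]
```

Call:
apply_moves(commands=[[[0,0.1,0,0,0],[0,0.2,0,0,0],[0,0.2,0,0,0]]])

```text
time_s: 6.1
tool_pos: [0.6078, -0.0149, 0.0993]
ee_rot: [-0.005, 3.141, 0.0]
ft_force: [-0.4, -0.1, 0.2]
finger_gap: 0.002
```

Call:
apply_moves(commands=[[[0,0.06,0,0,0],[0,0.06,0,0,0]]])

```text
time_s: 6.35
tool_pos: [0.6099, -0.0149, 0.0993]
ee_rot: [-0.005, 3.141, 0.0]
ft_force: [-0.8, -0.3, 0.5]
finger_gap: -0.005
```

```bash
python3 - <<'E'
from h import *
print(state()["tool_pos"],state()["ft_force"])
for c in("scene","top"):
    p=cam(c); print(c)
    for l in "rack_hole gate_hinge gate_grip gate_eye".split(): print(l,find(l,p))
E
```

```text
[ 0.60992245 -0.01491526  0.09931473] [-0.750299   -0.27366888  0.54364618]
scene
rack_hole [(array([ 0.6309, -0.1254,  0.1278]), 0.71)]
gate_hinge [(array([0.6257, 0.1117, 0.1106]), 0.88)]
gate_grip [(array([ 0.6275, -0.0403,  0.109 ]), 0.76)]
gate_eye [(array([ 0.6325, -0.1293,  0.1165]), 0.74), (array([ 0.4292, -0.2932, -0.0024]), 0.65)]
top
rack_hole [(array([ 0.6309, -0.1277,  0.1314]), 0.72)]
gate_hinge [(array([0.6238, 0.1127, 0.1127]), 0.86)]
gate_grip []
gate_eye [(array([ 0.6307, -0.1334,  0.119 ]), 0.65)]
```

Call:
apply_moves(commands=[[[0,0.05,0,0,0],[0,0.05,0,0,0]]])

```text
time_s: 7.1
tool_pos: [0.6119, -0.015, 0.0993]
ee_rot: [-0.005, 3.142, 0.0]
ft_force: [0.1, 0.5, 0.4]
finger_gap: -0.002
```

Call:
apply_moves(commands=[[[0,0.05,0,0,0],[0,0.05,0,0,0]]])

```text
time_s: 7.35
tool_pos: [0.612, -0.015, 0.0992]
ee_rot: [0.005, -3.138, -0.001]
ft_force: [-11.0, 1.0, 7.5]
finger_gap: -0.001
```

Call:
apply_moves(commands=[[[0,-0.8,0,0,0],[0,-1.6,0,0,0],[0,-1.6,0,1.5,0],[0,-1.6,0,3,0],[85,-3,-3,4,0],[85,-4.6,-6.9,4,0],[85,-4.6,-6.9,4,0],[85,-4.6,-6.9,4,0],[85,-4.6,-6.9,4,0],[85,-4.6,-6.9,4,0]]])

```text
time_s: 8.6
tool_pos: [0.4273, -0.2956, 0.2602]
ee_rot: [0.007, 3.14, -0.002]
ft_force: [-0.3, 0.0, -0.3]
finger_gap: 0.997
```

```bash
python3 - <<'E'
from h import *
p=cam("wrist"); cv2.imwrite("pics/w2.png",p["pixels"]);print(state()["tool_pos"],state()["ee_rot"])
for l in "pin pin_collar holder".split(): print(l,find(l,p))
m=masks_of("pin",p)[0]; print(m["confidence"]); M=m["mask"].astype(np.uint8)
hsv=cv2.cvtColor(p["pixels"],cv2.COLOR_BGR2HSV); b=p["pixels"].astype(int)
red=((b[...,2]>90)&(b[...,1]<70)&(b[...,0]<70)).astype(np.uint8)
c=max(cv2.findContours(red,0,1)[0],key=cv2.contourArea); r=cv2.minAreaRect(c); print(r)
print([ray(p,*q,0.123).round(4).tolist() for q in cv2.boxPoints(r)])
for c in ("scene","top"):
    p=cam(c); print(c)
    for l in "rack_hole gate_hinge gate_grip gate_eye pin_collar holder".split(): print(l,find(l,p))
E
```

```text
[ 0.42883079 -0.29282864  0.25972294] [ 1.33403850e-03  3.14074813e+00 -3.43155998e-04]
pin [(array([ 0.4243, -0.2878,  0.0137]), 0.59), (array([ 4.231e-01, -2.865e-01, -3.000e-04]), 0.53)]
pin_collar [(array([ 0.4248, -0.2868,  0.0721]), 0.88)]
holder [(array([ 0.4226, -0.2839, -0.0037]), 0.83)]
0.68
((335.13458251953125, 227.17306518554688), (16.4737548828125, 43.733890533447266), 78.69007110595703)
[[0.4215, -0.305, 0.123], [0.415, -0.2726, 0.123], [0.4275, -0.2699, 0.123], [0.4341, -0.3027, 0.123]]
scene
rack_hole [(array([ 0.634 , -0.129 ,  0.1317]), 0.64)]
gate_hinge [(array([0.6272, 0.1103, 0.1094]), 0.86), (array([ 0.6301, -0.0386,  0.1101]), 0.51)]
gate_grip [(array([ 0.6323, -0.0398,  0.1089]), 0.75), (array([ 0.4263, -0.289 ,  0.0145]), 0.2)]
gate_eye [(array([ 0.638 , -0.1279,  0.1173]), 0.77)]
pin_collar [(array([ 0.4286, -0.2897,  0.0765]), 0.75)]
holder [(array([ 0.4217, -0.2898, -0.003 ]), 0.7), (array([ 0.6517,  0.3733, -0.0017]), 0.62)]
top
rack_hole [(array([ 0.4245, -0.2884,  0.0745]), 0.72), (array([ 0.6287, -0.1254,  0.1262]), 0.63)]
gate_hinge [(array([0.6278, 0.1129, 0.1135]), 0.81)]
gate_grip [(array([ 0.6321, -0.0398,  0.1135]), 0.96)]
gate_eye [(array([ 0.6334, -0.1347,  0.1184]), 0.84)]
pin_collar [(array([ 0.4241, -0.287 ,  0.0756]), 0.59), (array([ 0.7616, -0.0394,  0.0146]), 0.29)]
holder [(array([ 0.4279, -0.2887,  0.0021]), 0.94), (array([ 0.6308, -0.0365,  0.1122]), 0.44)]
```

View pics/w2.png

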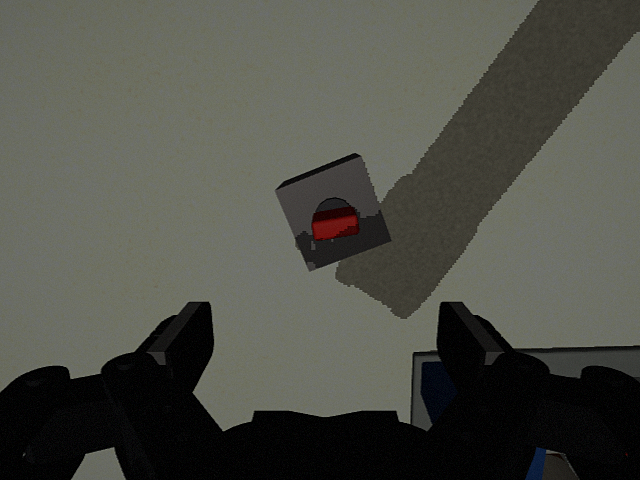

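The view shows the handle at (335,225), tilted about 11° from the jaw axis, and the top and scene views put the bar in its shut position. I'll grip across the 36 mm handle width, so I turn about +11° and come down closer.

Call:
apply_moves(commands=[[[85,-0.07,0.08,0,2.2],[85,-0.07,0.08,-1.2,2.2],[85,-0.07,0.08,-2.2,2.2],[85,-0.07,0.08,-2.2,2.2],[85,-0.07,0.08,-2.2,2.2]]])

```text
time_s: 10.18
tool_pos: [0.4275, -0.2883, 0.1729]
ee_rot: [-0.306, 3.126, -0.001]
ft_force: [0.2, -0.5, -0.4]
finger_gap: 0.998
```

```bash
python3 - <<'E'
from h import *
p=cam("wrist"); cv2.imwrite("pics/w3.png",p["pixels"]);s=state();print(s["tool_pos"],s["ee_rot"])
for l in "pin pin_collar holder".split(): print(l,find(l,p))
b=p["pixels"].astype(int)
red=((b[...,2]>90)&(b[...,1]<70)&(b[...,0]<70)).astype(np.uint8)
c=max(cv2.findContours(red,0,1)[0],key=cv2.contourArea); r=cv2.minAreaRect(c); print(r)
print([ray(p,*q,0.123).round(4).tolist() for q in cv2.boxPoints(r)], proj(p,s["tool_pos"]))
E
```

```text
[ 0.42783868 -0.28839626  0.17318873] [-3.05814811e-01  3.12450090e+00 -1.67507112e-03]
pin []
pin_collar [(array([ 0.425 , -0.2863,  0.0711]), 0.85)]
holder [(array([ 0.4218, -0.2868, -0.0018]), 0.85), (array([ 0.4266, -0.2845,  0.017 ]), 0.42)]
((313.0, 261.5), (19.0, 34.0), 90.0)
[[0.4214, -0.3048, 0.123], [0.4179, -0.2871, 0.123], [0.4284, -0.285, 0.123], [0.4319, -0.303, 0.123]] [323.71220795 309.06472628]
```

View pics/w3.png

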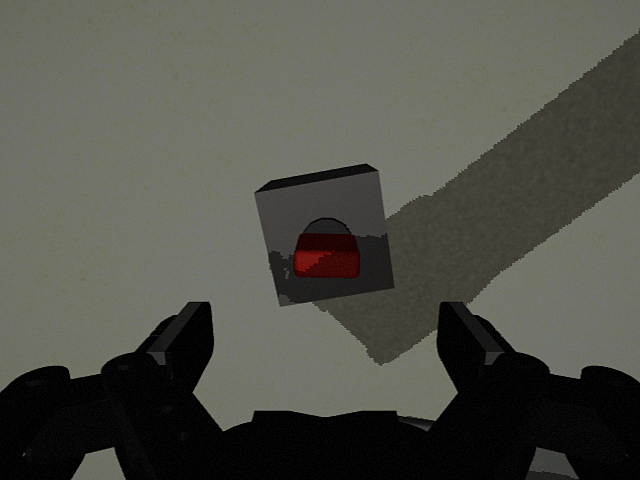

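```bash
cat > r.py <<'E'
from h import *
p=cam("wrist"); s=state()
A=R.from_rotvec(s["ee_rot"]).as_matrix()
for q in [(327,264),(294,264),(360,264),(327,250),(327,278)]:
    x=ray(p,*q,.123); print(q,x.round(4),(A.T@(x-s["tool_pos"])).round(4))
E
python3 r.py
```

```text
(327, 264) [ 0.4249 -0.2872  0.123 ] [0.0024 0.0014 0.0494]
(294, 264) [ 0.4283 -0.3045  0.123 ] [ 0.0025 -0.0163  0.0494]
(360, 264) [ 0.4215 -0.2698  0.123 ] [0.0024 0.0191 0.0494]
(327, 250) [ 0.4172 -0.2887  0.123 ] [0.0103 0.0014 0.0494]
(327, 278) [ 0.4327 -0.2856  0.123 ] [-0.0056  0.0014  0.0494]
```

The top face measures 35 x 16 mm, so the fit is good. I shift 3 mm, descend and grip.

Call:
apply_moves(commands=[[[85,-0.07,0.03,-0.8,0],[85,-0.07,0.03,-1.6,0],[85,-0.07,0.03,-2.15,0],[85,-0.07,0.03,-2.15,0],[20,-0.07,0.03,-2.15,0],[20,-0.07,0.03,-2.15,0],[20,-0.07,0.03,-2.15,0],[20,-0.07,0.03,-2.15,0],[20,-0.07,0.03,-2.15,0]]], newtons=60)

```text
time_s: 11.55
tool_pos: [0.4248, -0.2869, 0.0863]
ee_rot: [-0.306, 3.125, -0.001]
ft_force: [-1.1, 0.5, 7.4]
finger_gap: 0.41
```

Call:
apply_moves(commands=[[[20,0,0,0.5,0],[20,0,0,1.2,0],[20,0,0,2.2,0],[20,0,0,3.2,0],[20,0,0,4,0],[20,1.5,1.2,4,0],[20,3,2.4,4,0],[20,4.5,3.5,4,0],[20,4.5,3.5,4,0],[20,4.5,3.5,4,0]]])

```text
time_s: 12.8
tool_pos: [0.606, -0.1428, 0.2441]
ee_rot: [0.315, -3.124, -0.001]
ft_force: [-0.5, -0.7, -1.3]
finger_gap: 0.415
```

```bash
python3 - <<'E'
from h import *
s=state();print(s["tool_pos"],s["ee_rot"],s["finger_gap"])
for c in ("scene","top","wrist","scene","top"):
    p=cam(c); print(c)
    if c=="scene": cv2.imwrite("pics/s4.png",cv2.resize(p["pixels"][150:350,180:440],None,fx=3,fy=3,interpolation=3)); 
    if c=="wrist": cv2.imwrite("pics/w4.png",p["pixels"])
    for l in "rack_hole gate_hinge gate_grip gate_eye pin pin_collar".split(): print(l,find(l,p))
print(state()["tool_pos"])
E
```

```text
[ 0.60601067 -0.14282454  0.2440554 ] [ 3.14737380e-01 -3.12416853e+00 -8.64093269e-04] 0.41522598166295677
scene
rack_hole [(array([ 0.6293, -0.1298,  0.1294]), 0.61), (array([ 0.6374, -0.1306,  0.1165]), 0.2)]
gate_hinge [(array([0.622 , 0.1124, 0.1099]), 0.59)]
gate_grip [(array([ 0.4247, -0.2943, -0.0039]), 0.73), (array([ 0.6308, -0.0394,  0.1097]), 0.56)]
gate_eye [(array([ 0.6357, -0.128 ,  0.1202]), 0.89)]
pin [(array([ 0.607 , -0.1465,  0.1711]), 0.98)]
pin_collar [(array([ 0.6107, -0.1448,  0.2323]), 0.63)]
top
rack_hole [(array([ 0.6282, -0.1281,  0.132 ]), 0.6)]
gate_hinge [(array([0.6259, 0.1141, 0.1122]), 0.93)]
gate_grip [(array([ 0.6331, -0.0375,  0.1098]), 0.97)]
gate_eye [(array([ 0.634 , -0.1322,  0.118 ]), 0.63)]
pin [(array([ 0.6001, -0.1517,  0.175 ]), 0.45)]
pin_collar [(array([ 0.6009, -0.1469,  0.2365]), 0.6)]
wrist
rack_hole [(array([ 0.6349, -0.1248,  0.1338]), 0.72)]
gate_hinge [(array([0.6277, 0.1091, 0.1115]), 0.87), (array([ 0.6352, -0.1265,  0.1319]), 0.18)]
gate_grip [(array([ 0.6301, -0.0363,  0.1093]), 0.74)]
gate_eye []
pin [(array([ 0.6059, -0.146
[... 194 characters left out ...]
ay([ 0.628 , -0.1298,  0.1295]), 0.15)]
gate_grip [(array([ 0.6319, -0.0433,  0.1095]), 0.8)]
gate_eye [(array([ 0.6372, -0.1309,  0.1197]), 0.79), (array([ 0.6293, -0.126 ,  0.1301]), 0.17)]
pin [(array([ 0.6106, -0.1486,  0.1755]), 0.93)]
pin_collar [(array([ 0.6076, -0.1526,  0.235 ]), 0.84)]
top
rack_hole [(array([ 0.631 , -0.1277,  0.1317]), 0.65)]
gate_hinge [(array([0.6276, 0.1124, 0.1135]), 0.58)]
gate_grip [(array([ 0.635 , -0.0359,  0.1125]), 0.74)]
gate_eye [(array([ 0.6344, -0.132 ,  0.1161]), 0.6), (array([0.6265, 0.1131, 0.1128]), 0.32)]
pin [(array([ 0.599 , -0.1487,  0.174 ]), 0.48)]
pin_collar [(array([ 0.5996, -0.145 ,  0.2344]), 0.52)]
[ 0.60413773 -0.14661237  0.24533341]
```

View pics/s4.png

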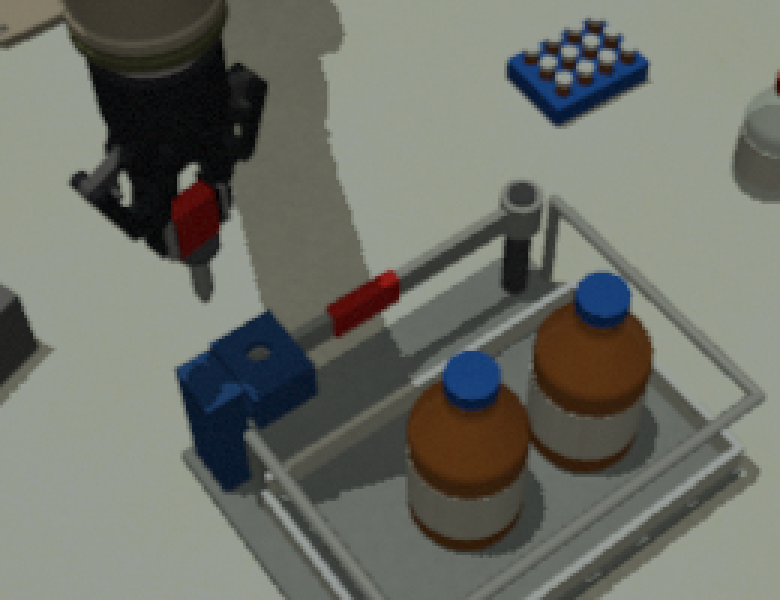

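View pics/w4.png

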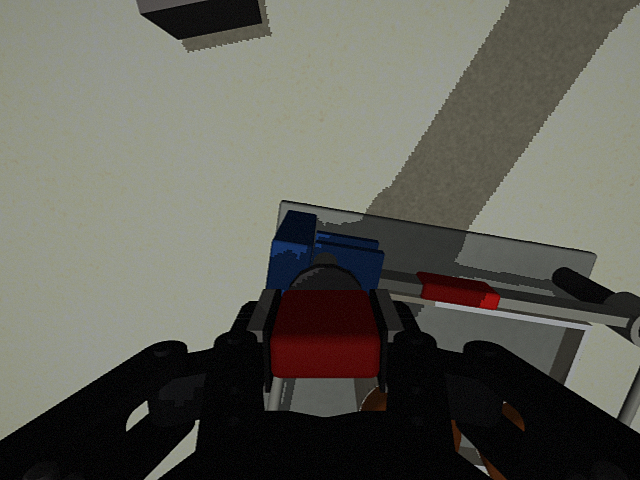

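Both views show the bar inside the fork line, with the grip at the shut position and the pin upright in the jaws. In the crop the tip is at (205,298) and the hole at (260,352). I'll go above the hole with the tip about 13 mm over it.

Call:
apply_moves(commands=[[[20,0.67,0.47,0,0],[20,0.67,0.47,-0.4,0],[20,0.67,0.47,-0.75,0],[20,0.67,0.47,-0.75,0],[20,0.67,0.47,-0.75,0]]])

```text
time_s: 15.18
tool_pos: [0.6308, -0.1284, 0.2158]
ee_rot: [-0.305, 3.126, -0.0]
ft_force: [-0.4, -0.1, -1.3]
finger_gap: 0.409
```

```bash
python3 - <<'E'
from h import *
s=state();print(s["tool_pos"],s["ee_rot"],s["finger_gap"])
H=[.6307,-.1278,.130]; T=np.r_[s["tool_pos"][:2],s["tool_pos"][2]-.072]
ims=[]
for c in ("scene","top"):
  for k in range(2):
    p=cam(c); print(c,"hole",proj(p,H),"tip",proj(p,T))
    for l in "rack_hole gate_eye pin pin_collar".split(): print(l,find(l,p,1))
  u,v=proj(p,H).astype(int); ims.append(cv2.resize(p["pixels"][v-40:v+40,u-40:u+40],(400,400),interpolation=3)); print("crop origin",u-40,v-40)
cv2.imwrite("pics/c5.png",np.hstack(ims))
E
```

```text
[ 0.63078    -0.1283868   0.21584224] [-3.04955212e-01  3.12629773e+00 -1.43341268e-04] 0.4087044750710759
scene hole [265.54892965 265.26033951] tip [264.72465598 261.74743955]
rack_hole [(array([ 0.631 , -0.1274,  0.1313]), 0.97)]
gate_eye [(array([ 0.6374, -0.1286,  0.121 ]), 0.62)]
pin [(array([ 0.6325, -0.131 ,  0.1462]), 0.71)]
pin_collar [(array([ 0.6348, -0.1302,  0.2056]), 0.81)]
scene hole [265.54892965 265.26033951] tip [264.72465598 261.74743955]
rack_hole []
gate_eye [(array([ 0.6378, -0.1278,  0.1189]), 0.72)]
pin [(array([ 0.6332, -0.1305,  0.1414]), 0.85)]
pin_collar [(array([ 0.6328, -0.1308,  0.2059]), 0.96)]
crop origin 225 225
top hole [395.26728794 223.67683973] tip [396.59607708 222.31115061]
rack_hole [(array([ 0.6309, -0.1306,  0.1328]), 0.9)]
gate_eye [(array([ 0.6333, -0.1332,  0.1146]), 0.86)]
pin [(array([ 0.629 , -0.129 ,  0.1296]), 0.22)]
pin_collar [(array([ 0.6329, -0.037 ,  0.1125]), 0.59)]
top hole [395.26728794 223.67683973] tip [396.59607708 222.31115061]
rack_hole [(array([ 0.6332, -0.128 ,  0.1312]), 0.64)]
gate_eye [(array([ 0.634 , -0.1315,  0.1183]), 0.62)]
pin []
pin_collar []
crop origin 355 183
```

View pics/c5.png

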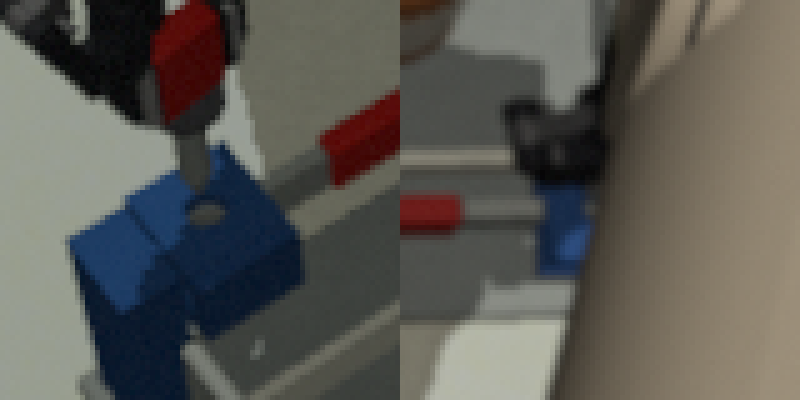

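In the crop the tip is at (200,194) and the hole at (207,212). The tip sits just over the hole, about 1 mm off to the left, which the cone tolerates. I'll nudge y by 1 mm and descend carefully.

Call:
apply_moves(commands=[[[20,0.01,0.03,-0.15,0],[20,0.01,0.03,-0.3,0],[20,0.01,0.03,-0.45,0],[20,0.01,0.03,-0.55,0],[20,0.01,0.03,-0.55,0]]])

```text
time_s: 16.8
tool_pos: [0.6311, -0.1266, 0.1929]
ee_rot: [0.306, -3.126, -0.0]
ft_force: [-0.6, 0.3, -1.1]
finger_gap: 0.413
```

Call:
apply_moves(commands=[[[20,0,0,-0.1,0],[20,0,0,-0.2,0],[20,0,0,-0.2,0]]])

```text
time_s: 17.18
tool_pos: [0.6312, -0.1266, 0.1849]
ee_rot: [0.306, -3.126, -0.0]
ft_force: [-0.1, -0.1, -1.2]
finger_gap: 0.409
```

No contact force, and the shaft is in the upper lug. I carry on through the eye and the lower lug.

Call:
apply_moves(commands=[[[20,0,0,-0.12,0],[20,0,0,-0.24,0],[20,0,0,-0.36,0],[20,0,0,-0.36,0]]])

```text
time_s: 17.68
tool_pos: [0.6312, -0.1266, 0.1704]
ee_rot: [0.306, -3.126, -0.0]
ft_force: [-0.1, 0.2, -0.9]
finger_gap: 0.41
```

Call:
apply_moves(commands=[[[20,0,0,-0.12,0],[20,0,0,-0.24,0],[20,0,0,-0.36,0],[20,0,0,-0.36,0]]])

```text
time_s: 18.18
tool_pos: [0.6312, -0.1266, 0.156]
ee_rot: [0.306, -3.126, -0.0]
ft_force: [-0.3, -0.1, -1.8]
finger_gap: 0.413
```

Call:
apply_moves(commands=[[[20,0,0,-0.1,0],[20,0,0,-0.2,0],[20,0,0,-0.27,0],[20,0,0,-0.27,0]]])

```text
time_s: 18.68
tool_pos: [0.6312, -0.1266, 0.1455]
ee_rot: [0.306, -3.126, -0.0]
ft_force: [0.1, 0.3, -0.9]
finger_gap: 0.414
```

Call:
apply_moves(commands=[[[20,0,0,-0.04,0],[20,0,0,-0.04,0]]])

```text
time_s: 18.92
tool_pos: [0.6313, -0.1266, 0.1441]
ee_rot: [0.306, -3.127, -0.0]
ft_force: [-0.1, -1.0, -2.5]
finger_gap: 0.414
```

Call:
apply_moves(commands=[[[20,0,0,-0.04,0],[20,0,0,-0.04,0]]])

```text
time_s: 19.18
tool_pos: [0.6313, -0.1266, 0.1424]
ee_rot: [0.306, -3.126, -0.0]
ft_force: [-0.1, 0.8, -1.9]
finger_gap: 0.413
```

Call:
apply_moves(commands=[[[20,0,0,-0.04,0],[20,0,0,-0.04,0]]])

```text
time_s: 19.42
tool_pos: [0.6315, -0.1266, 0.1414]
ee_rot: [-0.306, 3.126, 0.0]
ft_force: [-1.5, 0.4, 3.5]
finger_gap: 0.413
```

Call:
apply_moves(commands=[[[20,0,0,-0.04,0],[20,0,0,-0.04,0]]])

```text
time_s: 19.68
tool_pos: [0.6315, -0.1266, 0.1414]
ee_rot: [-0.306, 3.126, 0.001]
ft_force: [-8.7, 1.9, 17.0]
finger_gap: 0.413
```

The collar has seated at the expected height. I relieve the load, release and rise straight up.

Call:
apply_moves(commands=[[[20,0,0,0.05,0],[40,0,0,0.05,0],[55,0,0,0.05,0],[70,0,0,0.05,0],[70,0,0,0.05,0],[70,0,0,0.6,0],[70,0,0,1.5,0],[70,0,0,2.5,0],[70,-1,0,3,0],[70,-3,0,3,0]]])

```text
time_s: 20.92
tool_pos: [0.5292, -0.127, 0.2607]
ee_rot: [-0.306, 3.124, -0.003]
ft_force: [-1.3, -0.3, 1.0]
finger_gap: 0.824
```

```bash
python3 - <<'E'
from h import *
s=state();print(s["tool_pos"],s["ft_force"],s["finger_gap"])
ims=[]
for c in ("scene","wrist","top"):
    p=cam(c)
    print(c)
    for l in "rack_hole gate_hinge gate_grip gate_eye pin pin_collar bottle_a flask vials".split(): print(l,find(l,p))
    if c!="top": u,v=proj(p,[.631,-.128,.14]).astype(int); print(u,v); r=45 if c=="scene" else 120; u=np.clip(u,r,640-r);v=np.clip(v,r,480-r); ims.append(cv2.resize(p["pixels"][v-r:v+r,u-r:u+r],(400,400),interpolation=3))
cv2.imwrite("pics/c6.png",np.hstack(ims))
E
```

```text
[ 0.52922365 -0.12698856  0.26069047] [-1.32708846 -0.33618204  0.96123329] 0.8243250457618185
scene
rack_hole [(array([ 0.6306, -0.1263,  0.1312]), 0.59)]
gate_hinge [(array([0.6254, 0.1113, 0.1105]), 0.9)]
gate_grip [(array([ 0.6281, -0.0399,  0.1083]), 0.62)]
gate_eye [(array([ 0.7677, -0.0429,  0.0118]), 0.56)]
pin [(array([ 0.6352, -0.1286,  0.069 ]), 0.56), (array([0.6258, 0.1084, 0.1117]), 0.36)]
pin_collar [(array([ 0.6334, -0.13  ,  0.1309]), 0.62), (array([ 0.6339, -0.1293,  0.0699]), 0.47)]
bottle_a [(array([ 0.7653, -0.041 ,  0.0139]), 0.82), (array([0.7626, 0.0645, 0.0119]), 0.64)]
flask [(array([ 0.6512,  0.3758, -0.0011]), 0.7), (array([ 0.6305, -0.1289,  0.1304]), 0.52)]
vials [(array([0.4596, 0.3087, 0.0018]), 0.67)]
265 262
wrist
rack_hole []
gate_hinge []
gate_grip [(array([ 0.6318, -0.0366,  0.1107]), 0.61)]
gate_eye []
pin []
pin_collar [(array([ 0.634 , -0.1261,  0.1289]), 0.94)]
bottle_a []
flask []
vials []
297 359
top
rack_hole [(array([ 0.6329, -0.1293,  0.1314]), 0.95)]
gate_hinge [(array([0.6267, 0.111 , 0.112 ]), 0.92), (array([ 0.6322, -0.0349,  0.1102]), 0.39)]
gate_grip [(array([ 0.6336, -0.0367,  0.1089]), 0.89), (array([ 0.6302, -0.1279,  0.0733]), 0.71)]
gate_eye [(array([ 0.6336, -0.1336,  0.1189]), 0.85)]
pin [(array([ 0.6287, -0.128 ,  0.0739]), 0.66)]
pin_collar [(array([ 0.6324, -0.1259,  0.1299]), 0.49)]
bottle_a [(array([0.761 , 0.0739, 0.0126]), 0.85), (array([ 0.7625, -0.0406,  0.014 ]), 0.8)]
flask [(array([0.6545, 0.3759, 0.0033]), 0.79)]
vials [(array([4.609e-01, 3.113e-01, 3.000e-04]), 0.61), (array([ 0.6286, -0.1266,  0.1314]), 0.61)]
```

View pics/c6.png

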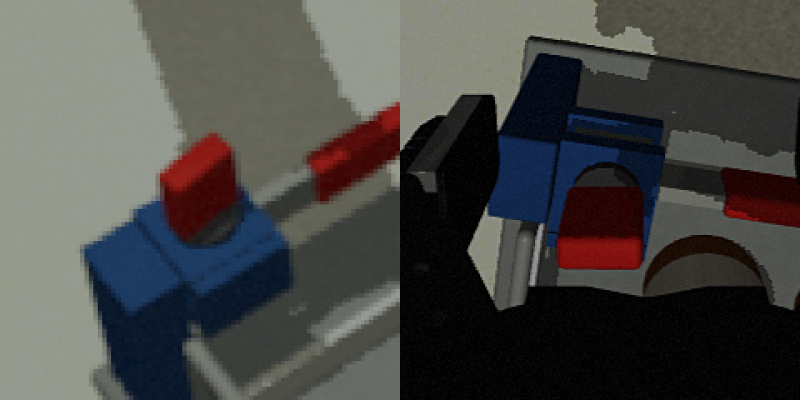

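The pin stands upright with its collar (crop 215,235) flat on the fork. The collar reads 129–131 mm and the tip about 70 mm, and the eye sits between the lugs. I'll let the arm come to rest and hand in.

Call:
apply_moves(commands=[[[70,0,0,0,0],[70,0,0,0,0],[70,0,0,0,0],[70,0,0,0,0]]])

```text
time_s: 22.92
tool_pos: [0.5288, -0.1266, 0.2593]
ee_rot: [-0.306, 3.127, 0.0]
ft_force: [0.3, -0.5, -0.4]
finger_gap: 0.822
```

```bash
python3 -c "
from h import *
print(state()['tool_pos'],state()['ft_force']); print(hand_in())"
```

```text
[ 0.52884363 -0.1266065   0.25934852] [ 0.27736672 -0.47453206 -0.35164301]
the job is handed in; nothing more can be done
None
```

I swung the guard bar shut, then moved the lock pin from its holder into the fork and eye, let go of it and backed the arm away. I handed the job in at about 23 s. `hand_in()` gave no verdict.

- **Bar:** I pushed the grip with the closed fingers until it met the stop, at about 11 N. In the last pictures the grip reads at the shut position.
- **Pin:** It went down through the fork and eye without jamming, and the force rose only when the collar reached the fork (about 17 N upward, 9 N sideways). After release it stands upright, with the collar read at 129–131 mm (fork top is 130 mm) and the tip at 69–74 mm.
- **Bystanders:** The bottles, flask and vial tray read where they did at the start, to within a few millimetres, which is the networks' error.
- **Robot:** It was clear of everything at hand-in, with only noise-level force at the wrist.

**Disagreements:** The cameras differ by a few millimetres on the pin and eye, for example the pin tip's x is 0.635 in the scene view and 0.629 in the top view. Once the pin was in, the scene camera put the eye on a bottle and the wrist camera did not find it. That the eye is pinned therefore rests on the top view, the earlier readings and the pin having gone down fully.

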